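# Lay out the kitchen cart for packing lunch

## Task

Lay out the cart top for packing lunch: set the navy bento box flat on the cart halfway between the turntable tray and the spoon rest (from the middle of the tray to the middle of the rest's round bowl), and stand the white rice measuring cup upright in the middle of its lid. Stand the bamboo skewer cup just behind the spoon rest, a finger's width (about 20 mm) beyond the round bowl and in line with the rest's handle, and stand the tall bottle in the middle of the turntable tray between the two short bottles. Leave the two short bottles standing where they are, and tip nothing over.

Things in the scene. Friction and masses are not known exactly. Their poses are not given: they have to be found in the camera images.
- bento: Slim navy-blue closed bento box, loose, 120 x 60 x 50 mm high, about 250 g, flat lid (top at 50 mm). Origin: centre of its underside; x along the 120 mm length, y along the 60 mm width, z up. A small grey latch stands 5 mm proud of the short end at -x. Grip it across the 60 mm width. It starts roughly with its length pointing away from the robot (yaw up to 0.6 rad); its final yaw is free.
- rice_cup: White plastic rice measuring cup, loose, open at the top, round: 52 mm across the base, 58 mm across the rim, 70 mm high, wall 3 mm, about 60 g. Origin: centre of its underside, z up. No handle.
- skewer_cup: Pale bamboo cup, loose, round: 58 mm across, 90 mm high, wall 5 mm, about 120 g; holds three short bamboo skewers that are fixed to it and stick out to 114 mm above its base, within its rim. Origin: centre of its underside, z up.
- tall_bottle: The tall empty amber condiment bottle, loose, 165 mm high, about 150 g: body 52 mm across up to 92 mm, tapering to a neck 26 mm across at 120 mm; black cap 30 mm across from 138 to 165 mm. Origin: centre of its underside, z up.
- turntable: Round wooden turntable tray, fixed (it does not turn), 210 mm across; standing surface 24 mm above the cart, rim 5 mm thick up to 34 mm. Origin: its centre at cart-top height, z up.
- spoon_rest: White ceramic spoon rest, fixed: a shallow round bowl 96 mm across and 18 mm high with a trough-like handle 42 mm wide and 16 mm high. Origin: under the centre of the round bowl at cart-top height; +x points from the bowl away from the handle (away from the robot, yaw within about 0.4 rad); the handle runs along -x to 133 mm from the origin. It and the turntable stand about 400 mm apart, either one on the left. 'Behind the spoon rest' is on its +x side.
- short_bottle_a: Short amber bottle with a black cap, loose, 42 mm across, 82 mm high, standing on the far half of the turntable tray, about 64 mm from its centre. Origin: centre of its underside. Not to be moved.
- short_bottle_b: The like short bottle on the near half of the turntable tray, about 64 mm from its centre. Not to be moved.

How it is judged:
At the end, for the whole second after the job is handed in: Bento flat, within 15 mm of the midpoint of tray and bowl centres; rice cup upright on its lid, within 13 mm of centre; skewer cup upright, 5 to 35 mm beyond the bowl, within 15 mm of the handle line; tall bottle upright within 13 mm of tray centre; short bottles moved under 15 mm; all at rest (x of bento in the frame of turntable between -0.015 and 0.015 m and (y of bento in the frame of turntable between -0.215 and -0.185 m or y of bento in the frame of turntable between 0.185 and 0.215 m) and horizontal distance between bento and spoon_rest below 0.25 m and height (world z) of each of bento, skewer_cup below 0.006 m and angle between each of bento, rice_cup, skewer_cup, tall_bottle's own z axis and vertical below 0.1 rad and horizontal distance between rice_cup and bento below 0.013 m and z of rice_cup in the frame of bento between 0.044 and 0.056 m and y of skewer_cup in the frame of spoon_rest between -0.015 and 0.015 m and x of skewer_cup in the frame of spoon_rest between 0.082 and 0.112 m and horizontal distance between tall_bottle and turntable below 0.013 m and z of tall_bottle in the frame of turntable between 0.018 and 0.03 m and linear speed of each of bento, rice_cup, skewer_cup, tall_bottle, short_bottle_a, short_bottle_b below 0.02 m/s and distance of each of short_bottle_a, short_bottle_b from where it was at the start of the episode below 0.015 m); the robot touches nothing.
It fails at once if one of the four things to be laid out is tipped over (tilted beyond 45 degrees) (angle between any of bento, rice_cup, skewer_cup, tall_bottle's own z axis and vertical above 0.79 rad).
It fails at once if a short bottle on the turntable is knocked over or pushed more than 25 mm (angle between any of short_bottle_a, short_bottle_b's own z axis and vertical above 0.6 rad or distance of any of short_bottle_a, short_bottle_b from where it was at the start of the episode above 0.025 m).
It also fails if it takes over 118 s, if anything falls off the work surface, if the arm or the gripper's body presses on something with over 40 N, if the wrist force passes 120 N, or if a joint passes its speed limit or range.

## Robot

A 6-joint arm with a two-finger parallel gripper is mounted at the origin on the work surface. World frame = base frame: x ahead of the robot, y to its left, z up, the work surface at z = 0. Lengths are in m, angles in rad, forces in N, time in s.
With the tool pointing down it reaches from about 0.3 to 0.875 m from the base axis. Payload 6.4 kg.
Tool frame: the origin (TCP) lies midway between the tips of the shut fingers; the grasp point (between the pads) lies 19 mm behind it; z points along the fingers, y is the line along which they close (so a half turn about z gives the same grasp; the last joint's range is limited). The gripper opens to 85 mm and grips with 20 to 120 N. Pads are 22 mm wide; open, the fingers measure 114 mm over their backs; the gripper's body (76 mm by 85 mm) begins 54 mm behind the grasp point. The pads swing forward as they close: fully open they stand 13 mm farther back than shut.
Start: joints at [0.992, 0.181, 1.607, -0, 1.354, -0.206], TCP at [0.209, 0.536, 0.231] pointing down, gripper open.
Joint ranges: [-2.99, 2.99], [-0.89, 2.07], [0.3, 2.58], [-1.14, 4.28], [0, 2.63], [-3.12, 3.12]. Speed limits (rad/s): [2.57, 2.57, 3.01, 3.14, 3.14, 3.14].

## Interface

Orientations are given as a unit quaternion [w, x, y, z].
In Python, from bench import status, camera, ctrl gives the robot as it stands. The module is installed in compiled form; this text tells all that it offers.
- The arm moves only by the shell command python3 -m handwheel 'ROWS'. ROWS is JSON, a list that holds one entry, the list of rows, each a list of 7 numbers: the opening, from -1 (shut) to 1 (fully open), then the shift along the tool's x, y, z in cm, then the turn, a rotation vector about the tool's x, y, z in degrees. A call has 1 to 10 rows; each row is the pose to reach, as a shift and turn from the pose commanded when the call began, along the tool's axes at that moment; what a row does not reach only later rows make up. A row lasts 1/8 s, in which the tool goes at most 62.5 mm and 10.7 degrees, less where a joint would pass 70% of its speed; a pose out of reach is approached as far as the arm can. A call with a gripper value outside its range is refused whole. The fingers move at their own pace and stop on an object; the grip force is fixed at half the most. Time passes only in rows, so rows that repeat a pose let the fingers close. It gives the time, the measured TCP pose, the force, the opening and the grip force at its end, in the units of the state.
- status.get_obs(): the state, without advancing time (a new reading comes with each control period).
- camera(name): name is "side" or "top"; returns a dict with "frame" (400x640x3 uint8, blue, green, red), "depth" (400x640 float32, m along the optical axis (not along the pixel's ray), 0 where there is no reading), "fx", "fy", "cx", "cy" (pixels), "extrinsics" (4x4, takes a point from camera to world coordinates). Camera axes: x right, y down, z forward; pixel columns grow to the right and rows downward; lengths in m; the calibration is good to about 2 mm. A picture is of the moment at which its call begins.
- ctrl.hand_in(): hands the job in; it is judged then, once.
The state is a dict: "time_s": time; "q": joint angles; "dq": joint speeds; "joint_efforts": joint torques, N m; "eef_pos": TCP position; "eef_rot": TCP orientation; "wrist_force": force on the tool from outside, world axes, zero at the start; "torque": the same for the moment, N m; "opening": opening from 0.0 (shut) to 1.0 (fully open); "grasp_force": force on a finger pad.
Only numpy, scipy, OpenCV 4.12 (cv2) and the standard library are available. Lean on these libraries where they do the work, as an engineer would, in place of code of your own. Each camera call takes 0.05 s, during which the arm holds its last target. There are 200 camera calls.

## Working session

There is one attempt and no reset: what is moved stays moved. The work goes in short steps, Python scripts to look and compute and a shell command to move; the robot and the scene stay as the last step left them, time stands still between calls to the robot, and variables do not carry over. Pictures are saved under pics/ and viewed, at most 14 in all, crops included, and the job is handed in when it is done.

```bash
mkdir -p pics
python3 - <<'E'
from bench import status,camera
import cv2,numpy as np
for n in("top","side"):
    c=camera(n);cv2.imwrite(f"pics/{n}0.png",c["frame"]);np.savez(f"{n}0.npz",**c)
    print(n,c["fx"],c["cx"],c["cy"],np.round(c["extrinsics"],3).tolist())
print(status.get_obs())
E
```

```text
top 366.6320316271873 323.90280617918853 198.7960374139464 [[0.022, -0.993, 0.118, 0.417], [-1.0, -0.022, 0.001, 0.002], [0.002, -0.118, -0.993, 1.111], [0.0, 0.0, 0.0, 1.0]]
side 519.7265818980779 322.48123720962707 201.08406782493162 [[0.738, -0.522, 0.428, -0.093], [-0.675, -0.552, 0.49, -0.737], [-0.019, -0.651, -0.759, 1.189], [0.0, 0.0, 0.0, 1.0]]
{'time_s': 0.1, 'q': array([ 9.91725417e-01,  1.81420722e-01,  1.60791223e+00,  1.97298745e-05,
        1.35380553e+00, -2.06315832e-01]), 'dq': array([-0.00072734,  0.00081381, -0.00282889, -0.00015917, -0.00257004,
       -0.00115057]), 'joint_efforts': array([ 9.03137297e-04, -4.45873511e+01, -3.52238274e+01, -2.26061361e-04,
        4.04162274e-03,  1.03341421e-05]), 'eef_pos': array([0.20911456, 0.53509531, 0.23049809]), 'eef_rot': array([-3.04675211e-04,  1.85302431e-01,  9.82681236e-01, -7.10393043e-04]), 'wrist_force': array([-0.31003124, -0.24702972,  1.12038593]), 'torque': array([-0.0044143 , -0.02071435, -0.03089933]), 'grasp_force': 0.0, 'opening': 1.0031509755427006}
```

View pics/top0.png

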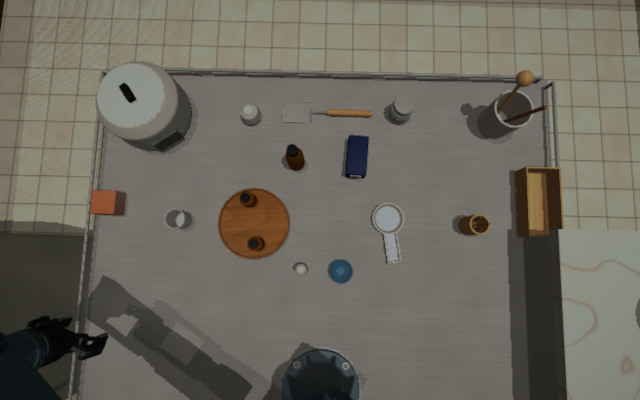

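View pics/side0.png

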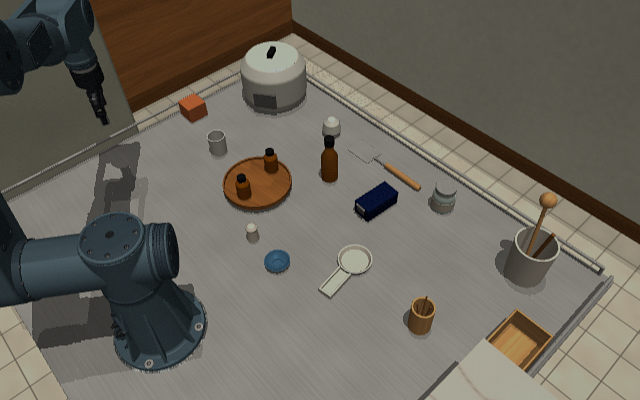

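Top view: tray at (254,223) with the short bottles at (248,199) and (256,243), tall bottle (293,157), bento (357,157), spoon rest bowl (387,219) with its handle to (392,258), skewer cup (475,225), rice cup (178,219). The side view agrees with this. Next I'll measure with colour masks and depth.

```bash
cat > h.py <<'E'
import numpy as np,cv2
def cloud(c):
    d=c["depth"];v,u=np.mgrid[:400,:640]
    P=np.stack([(u-c["cx"])*d/c["fx"],(v-c["cy"])*d/c["fy"],d,np.ones_like(d)],-1)
    return (P@c["extrinsics"].T)[...,:3]
def pts(c,box,zlo,zhi):
    W=cloud(c);u0,v0,u1,v1=box
    w=W[v0:v1,u0:u1].reshape(-1,3);m=(w[:,2]>zlo)&(w[:,2]<zhi)
    return w[m]
def circ(p):
    A=np.c_[2*p[:,:2],np.ones(len(p))];s=np.linalg.lstsq(A,(p[:,:2]**2).sum(1),rcond=None)[0]
    return s[:2],np.sqrt(s[2]+s[0]**2+s[1]**2)
def mec(p):
    (x,y),r=cv2.minEnclosingCircle(p[:,:2].astype(np.float32));return np.round([x,y,r],4)
E
python3 - <<'E'
from h import *
T=dict(np.load("top0.npz"));S=dict(np.load("side0.npz"))
def show(n,c,box,lo,hi):
    p=pts(c,box,lo,hi)
    if len(p)<5: print(n,len(p));return p
    print(n,len(p),"mean",p.mean(0).round(4),"max z",p[:,2].max().round(4),"mec",mec(p));return p
show("table",T,(300,200,340,240),-.05,.05)
show("tableS",S,(300,215,330,235),-.05,.05)
show("tray",T,(210,180,298,265),.015,.042)
show("tray rim",T,(210,180,298,265),.029,.042)
show("trayS",S,(215,150,300,215),.029,.042)
for n,b,z in(("a",(236,186,262,210),.07),("b",(244,232,270,252),.07)): show(n,T,b,z,.1)
show("tall cap",T,(275,135,315,175),.145,.18)
show("tall body",T,(275,135,315,175),.02,.09)
show("tall capS",S,(315,130,345,190),.14,.18)
show("tall bodyS",S,(315,130,345,190),.02,.09)
for c,b in((T,(340,128,375,185)),(S,(345,175,405,225))):
    p=show("bento",c,b,.043,.06);print(cv2.minAreaRect(p[:,:2].astype(np.float32)))
show("rice rim T",T,(160,200,198,235),.06,.08);show("rice rim S",S,(200,125,235,160),.063,.08)
show("skew rim T",T,(452,205,498,245),.082,.096);show("skew rim S",S,(400,285,445,340),.082,.096)
for c,b in((T,(365,198,410,270)),(S,(310,235,380,305))):
    p=show("rest",c,b,.008,.03)
    print(cv2.minAreaRect(p[:,:2].astype(np.float32)))
    far=p[p[:,0]>p[:,0].max()-.096];print(" bowl mec",mec(far))
    b0=mec(far)[:2];h=p[np.hypot(*(p[:,:2]-b0).T)>.06];d=b0-h[:,:2].mean(0);print(" yaw",np.arctan2(d[1],d[0]),"n",len(h))
E
```

```text
table 1592 mean [0.4859 0.0149 0.0005] max z 0.0076 mec [0.4865 0.0147 0.0838]
tableS 598 mean [ 5.004e-01 -1.960e-02  5.000e-04] max z 0.0084 mec [ 0.5003 -0.0187  0.056 ]
tray 3590 mean [0.4693 0.2114 0.0257] max z 0.0412 mec [0.4705 0.2114 0.1052]
tray rim 467 mean [0.4696 0.2152 0.0336] max z 0.0412 mec [0.4708 0.2114 0.1051]
trayS 510 mean [0.4583 0.1971 0.0333] max z 0.0419 mec [0.4601 0.2521 0.1552]
a 107 mean [0.5349 0.2183 0.0842] max z 0.0995 mec [0.5377 0.2237 0.021 ]
b 108 mean [0.4114 0.1906 0.0844] max z 0.099 mec [0.4113 0.1953 0.0207]
tall cap 114 mean [0.6592 0.091  0.1638] max z 0.1685 mec [0.6603 0.0913 0.0151]
tall body 86 mean [0.6418 0.0855 0.0551] max z 0.0898 mec [0.6571 0.0906 0.0257]
tall capS 118 mean [0.655  0.0843 0.1588] max z 0.1697 mec [0.6591 0.0873 0.0175]
tall bodyS 349 mean [0.6774 0.1054 0.0501] max z 0.09 mec [0.7175 0.1505 0.1152]
bento 820 mean [ 0.675  -0.0907  0.0502] max z 0.0575 mec [ 0.6766 -0.0922  0.0643]
((0.6753140091896057, -0.09088657051324844), (0.060119107365608215, 0.12488732486963272), 86.37965393066406)
bento 694 mean [ 0.671  -
[... 320 characters left out ...]
219 0.032 ]
skew rim T 149 mean [ 0.4793 -0.4295  0.0893] max z 0.0945 mec [ 0.4788 -0.4305  0.0297]
skew rim S 205 mean [ 0.4753 -0.4358  0.0888] max z 0.0954 mec [ 0.4756 -0.4343  0.0307]
rest 692 mean [ 0.4557 -0.1952  0.0133] max z 0.024 mec [ 0.4506 -0.1907  0.0901]
((0.45002204179763794, -0.18971563875675201), (0.178450807929039, 0.0927087739109993), 2.1983578205108643)
 bowl mec [ 0.4898 -0.1899  0.0521]
 yaw 0.1385403420822444 n 244
rest 749 mean [ 0.4546 -0.1956  0.0137] max z 0.0239 mec [ 0.4692 -0.1912  0.1311]
((0.4568682312965393, -0.1769448220729828), (0.21440397202968597, 0.18828943371772766), 40.8463134765625)
 bowl mec [ 0.5357 -0.1826  0.0641]
 yaw 0.16825791245760338 n 493
```

```bash
cat > go.py <<'E'
# usage: go.py x y z toolYangle_deg [x y z angle ...] -> shifts (cm, tool axes) and turn about z from the present pose
import sys,numpy as np
from bench import status
from scipy.spatial.transform import Rotation as R
o=status.get_obs();w,x,y,z=o["eef_rot"];M=R.from_quat([x,y,z,w]).as_matrix()
a=np.degrees(np.arctan2(M[1,1],M[0,1]))
print("t",round(o["time_s"],2),"pos",o["eef_pos"].round(4),"yang",a.round(1),"zax",M[:,2].round(3),"open",round(o["opening"],3),"gf",round(o["grasp_force"],1),"F",o["wrist_force"].round(1))
v=np.array(sys.argv[1:],float).reshape(-1,4)
for t in v: print("shift",(M.T@(t[:3]-o["eef_pos"])*100).round(2),"turn",round((a-t[3]+180)%360-180,1))
E
python3 - <<'E'
from h import *
T=dict(np.load("top0.npz"))
p=pts(T,(365,198,410,270),.008,.03);W=p[:,:2].astype(np.float32)
c=np.array([.485,-.19]);yaw=.14
for i in range(8):
    d=W-c;u=np.array([np.cos(yaw),np.sin(yaw)]);n=np.array([-u[1],u[0]])
    b=W[(d@u)>-.03];hull=cv2.convexHull(b)[:,0]
    hull=hull[(hull-c)@u>-.025]
    c,r=circ(hull)
    h=W[((W-c)@u<-.06)];m=cv2.minAreaRect(h);mm=np.array(m[0])
    q=c-mm;yaw=np.arctan2(q[1],q[0])
print("bowl",c,r,"yaw",yaw,"handle len",-(((W-c)@u).min()),"rect",m)
t=np.array([.4706,.2114]);print("dist",np.hypot(*(t-c)),"mid",(t+c)/2,"skew tgt",c+.097*np.array([np.cos(yaw),np.sin(yaw)]))
E
python3 go.py .677 -.091 .15 86.4 .677 -.091 .015 86.4
```

```text
bowl [ 0.49447003 -0.18828674] 0.04672262145324568 yaw 0.15046957707806047 handle len 0.13274254050518344 rect ((0.3989977240562439, -0.20276182889938354), (0.07248219102621078, 0.04293741658329964), 9.028188705444336)
dist 0.40039888860517087 mid [0.48253502 0.01155663] skew tgt [ 0.59037401 -0.17374621]
t 0.1 pos [0.2091 0.5351 0.2305] yang 68.6 zax [-0.001 -0.001 -1.   ] open 1.003 gf 0.0 F [-0.3 -0.2  1.1]
shift [-66.38 -41.26   8.09] turn -17.8
shift [-66.38 -41.24  21.59] turn -17.8
```

```bash
python3 -m handwheel '[[[1,-66.4,-41.25,0,0,0,-17.8],[1,-66.4,-41.25,0,0,0,-17.8],[1,-66.4,-41.25,0,0,0,-17.8],[1,-66.4,-41.25,0,0,0,-17.8],[1,-66.4,-41.25,0,0,0,-17.8],[1,-66.4,-41.25,0,0,0,-17.8],[1,-66.4,-41.25,0,0,0,-17.8],[1,-66.4,-41.25,0,0,0,-17.8],[1,-66.4,-41.25,0,0,0,-17.8],[1,-66.4,-41.25,0,0,0,-17.8]]]'; python3 go.py .677 -.091 .15 86.4 .677 -.091 .015 86.4
```

```text
time_s: 1.35
eef_pos: [0.5818, 0.0368, 0.231]
eef_rot: [-0.0, 0.031, 1.0, 0.0]
wrist_force: [0.9, 0.9, -0.7]
opening: 1.0
grasp_force: 0.0
t 1.35 pos [0.5818 0.0368 0.231 ] yang 86.4 zax [-0.  0. -1.] open 1.0 gf 0.0 F [ 0.9  0.9 -0.7]
shift [-10.3  -12.17   8.09] turn 0.0
shift [-10.31 -12.17  21.59] turn 0.0
```

```bash
python3 -m handwheel '[[[1,-10.3,-12.17,0,0,0,0],[1,-10.3,-12.17,0,0,0,0],[1,-10.3,-12.17,0,0,0,0],[1,-10.3,-12.17,8,0,0,0],[1,-10.3,-12.17,8,0,0,0],[1,-10.3,-12.17,8,0,0,0]]]'; python3 go.py .677 -.091 .015 86.4
python3 - <<'E'
from bench import camera
import cv2
f=camera("side")["frame"];cv2.imwrite("pics/s1.png",cv2.resize(f[100:300,270:520],None,fx=2.4,fy=2.4))
E
```

```text
time_s: 2.1
eef_pos: [0.6749, -0.0883, 0.1495]
eef_rot: [-0.002, 0.031, 1.0, 0.001]
wrist_force: [0.3, 0.2, 0.6]
opening: 0.999
grasp_force: 0.0
t 2.1 pos [ 0.6749 -0.0883  0.1495] yang 86.5 zax [-0.004  0.001 -1.   ] open 0.999 gf 0.0 F [0.3 0.2 0.6]
shift [-0.28 -0.27 13.45] turn 0.1
```

View pics/s1.png

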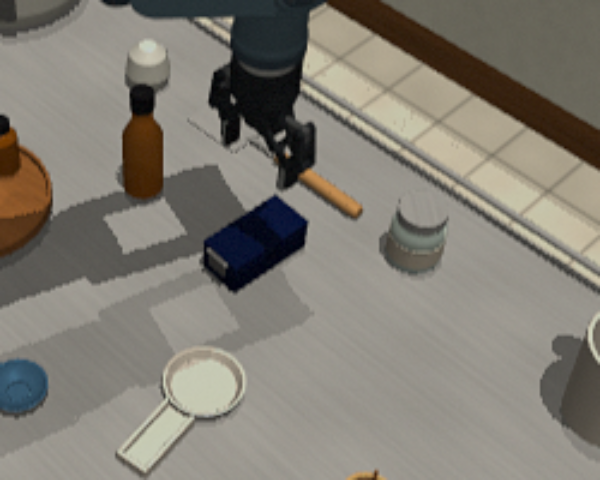

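The open fingers straddle the bento (crop ~255,240) above it, aligned across its width. I'll lower and grip.

```bash
python3 -m handwheel '[[[1,-0.2,-0.2,6,0,0,0],[1,-0.2,-0.2,11,0,0,0],[1,-0.2,-0.2,13.4,0,0,0],[1,-0.2,-0.2,13.4,0,0,0],[-1,-0.2,-0.2,13.4,0,0,0],[-1,-0.2,-0.2,13.4,0,0,0],[-1,-0.2,-0.2,13.4,0,0,0],[-1,-0.2,-0.2,13.4,0,0,0],[-1,-0.2,-0.2,13.4,0,0,0],[-1,-0.2,-0.2,13.4,0,0,0]]]'; python3 go.py .4825 .0115 .08 90 .4825 .0115 .016 90
```

```text
time_s: 3.4
eef_pos: [0.6808, -0.0923, 0.0211]
eef_rot: [0.003, 0.031, 1.0, -0.001]
wrist_force: [-0.9, -1.4, 6.2]
opening: 0.686
grasp_force: 68.0
t 3.4 pos [ 0.6808 -0.0923  0.0211] yang 86.4 zax [ 0.006 -0.002 -1.   ] open 0.686 gf 68.0 F [-0.9 -1.4  6.2]
shift [20.4   9.12 -6.03] turn -3.6
shift [20.44  9.13  0.37] turn -3.6
```

```bash
python3 -m handwheel '[[[-1,0,0,-6,0,0,0],[-1,6,3,-6,0,0,-3.6],[-1,12,6,-6,0,0,-3.6],[-1,20.4,9.1,-6,0,0,-3.6],[-1,20.4,9.1,-6,0,0,-3.6],[-1,20.4,9.1,-6,0,0,-3.6],[-1,20.4,9.1,-6,0,0,-3.6],[-1,20.4,9.1,-6,0,0,-3.6],[-1,20.4,9.1,-6,0,0,-3.6]]]'; python3 go.py .4855 .0115 .0215 90
python3 - <<'E'
from h import *
from bench import camera
for n in("top","side"):
    c=camera(n);W=cloud(c);f=c["frame"].astype(int)
    m=(f[...,0]>f[...,2]*1.8+12)&(W[...,2]>.01)&(np.hypot(W[...,0]-.48,W[...,1]-.01)<.1)
    p=W[m];print(n,len(p),p.mean(0).round(4) if len(p) else 0, np.percentile(p,[2,98],axis=0).round(3).tolist() if len(p) else 0)
    if n=="side":cv2.imwrite("pics/s2.png",cv2.resize(c["frame"][120:320,200:450],None,fx=2.4,fy=2.4))
E
```

```text
time_s: 4.53
eef_pos: [0.481, 0.0117, 0.0774]
eef_rot: [0.0, -0.0, 1.0, -0.0]
wrist_force: [-0.1, 0.7, -2.4]
opening: 0.688
grasp_force: 66.9
t 4.53 pos [0.481  0.0117 0.0774] yang 90.0 zax [ 0. -0. -1.] open 0.688 gf 66.9 F [-0.1  0.7 -2.4]
shift [-0.45 -0.02  5.59] turn 0.0
top 32 [0.4328 0.0294 0.1066] [[0.42, 0.017, 0.104], [0.446, 0.039, 0.11]]
side 503 [0.4535 0.0011 0.1008] [[0.417, -0.021, 0.067], [0.53, 0.037, 0.112]]
```

View pics/s2.png

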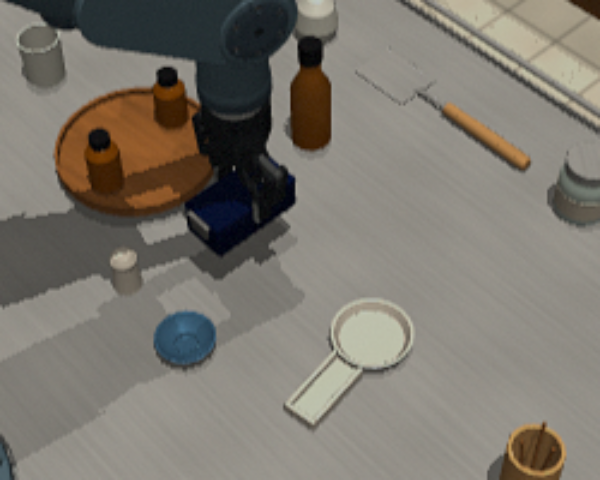

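The bento is held level over the midpoint and its near end is at x≈0.42, so it's centred to a few mm. I'll lower, release and lift.

```bash
python3 -m handwheel '[[[-1,-0.1,0,3,0,0,0],[-1,-0.1,0,5,0,0,0],[-1,-0.1,0,5.6,0,0,0],[-1,-0.1,0,5.6,0,0,0],[-1,-0.1,0,5.6,0,0,0],[1,-0.1,0,5.6,0,0,0],[1,-0.1,0,5.6,0,0,0],[1,-0.1,0,5.6,0,0,0],[1,-0.1,0,5.6,0,0,0],[1,-0.1,0,0,0,0,0]]]'; python3 go.py .482 .2 .24 90 .477 .427 .24 90
```

```text
time_s: 5.88
eef_pos: [0.4771, 0.0129, 0.0736]
eef_rot: [-0.005, -0.0, 1.0, 0.001]
wrist_force: [1.3, 0.1, -0.4]
opening: 0.996
grasp_force: 0.0
t 5.88 pos [0.4771 0.0129 0.0736] yang 90.0 zax [-0.011  0.002 -1.   ] open 0.996 gf 0.0 F [ 1.3  0.1 -0.4]
shift [ -0.32  18.75 -16.59] turn 0.0
shift [  0.17  41.45 -16.53] turn 0.0
```

```bash
python3 -m handwheel '[[[1,0,0,-6,0,0,0],[1,0,2,-12,0,0,0],[1,0,8,-12,0,0,0],[1,0,14,-12,0,0,0],[1,0.1,20,-12,0,0,0],[1,0.1,26,-12,0,0,0],[1,0.1,32,-12,0,0,0],[1,0.1,41.4,-12,0,0,0],[1,0.1,41.4,-12,0,0,0],[1,0.1,41.4,-12,0,0,0]]]'; python3 go.py .477 .427 .11 90 .477 .427 .033 90
python3 - <<'E'
from h import *
from bench import camera
for n in("top","side"):
    c=camera(n);W=cloud(c);f=c["frame"].astype(int)
    m=(W[...,2]>.043)&(W[...,2]<.06)&(np.hypot(W[...,0]-.48,W[...,1]-.01)<.1)
    p=W[m];print(n,len(p),p.mean(0).round(4),cv2.minAreaRect(p[:,:2].astype(np.float32)))
E
```

```text
time_s: 7.12
eef_pos: [0.4791, 0.4282, 0.1967]
eef_rot: [-0.0, -0.002, 1.0, -0.0]
wrist_force: [0.5, 0.3, 0.7]
opening: 1.004
grasp_force: 0.0
t 7.12 pos [0.4791 0.4282 0.1967] yang 90.2 zax [-0. -0. -1.] open 1.004 gf 0.0 F [0.5 0.3 0.7]
shift [ 0.2  -0.12  8.67] turn 0.2
shift [ 0.2  -0.12 16.37] turn 0.2
top 866 [0.4772 0.0143 0.0503] ((0.4768022894859314, 0.014330778270959854), (0.05923973023891449, 0.12438536435365677), 89.23585510253906)
side 751 [0.4737 0.0079 0.0501] ((0.47427311539649963, 0.009922860190272331), (0.12696236371994019, 0.06371603161096573), 0.29630568623542786)
```

```bash
python3 -m handwheel '[[[1,0.2,-0.12,6,0,0,0],[1,0.2,-0.12,12,0,0,0],[1,0.2,-0.12,16.3,0,0,0],[1,0.2,-0.12,16.3,0,0,0],[1,0.2,-0.12,16.3,0,0,0],[-1,0.2,-0.12,16.3,0,0,0],[-1,0.2,-0.12,16.3,0,0,0],[-1,0.2,-0.12,16.3,0,0,0],[-1,0.2,-0.12,16.3,0,0,0],[-1,0.2,-0.12,16.3,0,0,0]]]'; python3 go.py .48 .0125 .2 90
```

```text
time_s: 8.48
eef_pos: [0.4797, 0.4259, 0.0375]
eef_rot: [0.002, -0.0, 1.0, 0.001]
wrist_force: [-0.8, -1.7, 9.1]
opening: 0.652
grasp_force: 63.3
t 8.47 pos [0.4797 0.4259 0.0375] yang 90.1 zax [ 0.004  0.002 -1.   ] open 0.652 gf 63.3 F [-0.8 -1.7  9.1]
shift [ -0.06 -41.31 -16.33] turn 0.1
```

```bash
python3 -m handwheel '[[[-1,0,0,-6,0,0,0],[-1,0,0,-12,0,0,0],[-1,0,-4,-16,0,0,0],[-1,0,-10,-16,0,0,0],[-1,0,-16,-16,0,0,0],[-1,0,-22,-16,0,0,0],[-1,0,-28,-16,0,0,0],[-1,0,-34,-16,0,0,0],[-1,0,-41.3,-16,0,0,0],[-1,0,-41.3,-16,0,0,0]]]'; python3 -m handwheel '[[[-1,0,0,0,0,0,0],[-1,0,0,0,0,0,0],[-1,0,0,0,0,0,0]]]';  python3 go.py .479 .0125 .11 90
python3 - <<'E'
from h import *
from bench import camera
for n in("top","side"):
    c=camera(n);cv2.imwrite(f"pics/{n}3.png",cv2.resize(c["frame"][100:300,200:450],None,fx=2.4,fy=2.4))
    W=cloud(c);f=c["frame"].astype(int)
    m=(W[...,2]>.1)&(np.hypot(W[...,0]-.48,W[...,1]-.0125)<.045)&(f.min(-1)>90)
    p=W[m];print(n,len(p),np.percentile(p,[2,50,98],axis=0).round(4).tolist() if len(p) else 0)
E
```

```text
time_s: 9.72
eef_pos: [0.4786, 0.0085, 0.1956]
eef_rot: [0.001, 0.002, 1.0, -0.001]
wrist_force: [-0.2, 0.3, -0.2]
opening: 0.654
grasp_force: 64.0
time_s: 10.1
eef_pos: [0.4782, 0.0134, 0.1943]
eef_rot: [0.0, -0.002, 1.0, 0.0]
wrist_force: [-0.1, 1.3, 0.4]
opening: 0.653
grasp_force: 64.0
t 10.1 pos [0.4782 0.0134 0.1943] yang 90.2 zax [ 0.  0. -1.] open 0.653 gf 64.0 F [-0.1  1.3  0.4]
shift [-0.08 -0.09  8.43] turn 0.2
top 0 0
side 41 [[0.4408, -0.0195, 0.158], [0.4612, -0.0002, 0.1972], [0.4926, 0.04, 0.3393]]
```

View pics/side3.png

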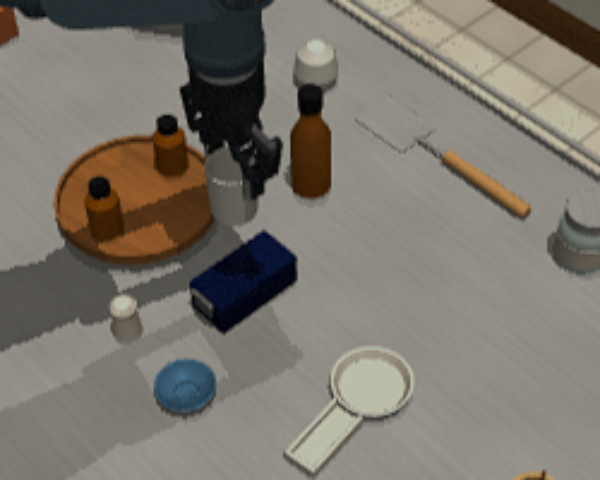

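The cup hangs upright at crop (232,185), above the bento at (243,280). I'll lower it slowly and watch the force.

```bash
python3 -m handwheel '[[[-1,-0.15,-0.1,5,0,0,0],[-1,-0.15,-0.1,9,0,0,0],[-1,-0.15,-0.1,10.5,0,0,0],[-1,-0.15,-0.1,10.5,0,0,0],[-1,-0.15,-0.1,10.5,0,0,0],[-1,-0.15,-0.1,10.5,0,0,0]]]'; python3 go.py .479 .0125 .0875 90
```

```text
time_s: 10.95
eef_pos: [0.4805, 0.0109, 0.0903]
eef_rot: [0.001, -0.0, 1.0, -0.0]
wrist_force: [0.2, 0.5, -0.6]
opening: 0.653
grasp_force: 63.5
t 10.95 pos [0.4805 0.0109 0.0903] yang 90.1 zax [ 0.002 -0.    -1.   ] open 0.653 gf 63.5 F [ 0.2  0.5 -0.6]
shift [0.16 0.16 0.28] turn 0.1
```

```bash
python3 -m handwheel '[[[-1,0,0.1,0.3,0,0,0],[-1,0,0.1,0.3,0,0,0],[-1,0,0.1,0.4,0,0,0],[-1,0,0.1,0.4,0,0,0]]]'; python3 go.py .479 .0125 .0875 90
```

```text
time_s: 11.45
eef_pos: [0.4804, 0.0119, 0.0866]
eef_rot: [0.001, -0.0, 1.0, -0.0]
wrist_force: [-3.8, 1.6, 10.8]
opening: 0.652
grasp_force: 64.4
t 11.45 pos [0.4804 0.0119 0.0866] yang 90.0 zax [ 0.001 -0.    -1.   ] open 0.652 gf 64.4 F [-3.8  1.6 10.8]
shift [ 0.14  0.06 -0.09] turn 0.0
```

Contact at 10.8 N, so I'll release and rise.

```bash
python3 -m handwheel '[[[1,0,0,0,0,0,0],[1,0,0,0,0,0,0],[1,0,0,0,0,0,0],[1,0,0,0,0,0,0],[1,0,0,-4,0,0,0],[1,0,0,-9,0,0,0],[1,0,0,-14,0,0,0],[1,0,0,-14,0,0,0],[1,0,0,-14,0,0,0]]]'; python3 go.py .66 .0905 .22 102 .66 .0905 .133 102
```

```text
time_s: 12.58
eef_pos: [0.4794, 0.012, 0.2248]
eef_rot: [-0.0, -0.0, 1.0, 0.0]
wrist_force: [-0.1, 0.1, 0.9]
opening: 0.999
grasp_force: 0.0
t 12.57 pos [0.4794 0.012  0.2248] yang 90.0 zax [-0.  0. -1.] open 0.999 gf 0.0 F [-0.1  0.1  0.9]
shift [-18.07   7.83   0.47] turn -12.0
shift [-18.07   7.83   9.17] turn -12.0
```

```bash
python3 -m handwheel '[[[1,-6,2.6,0,0,0,-6],[1,-12,5.2,0,0,0,-12],[1,-18.05,7.8,0,0,0,-12],[1,-18.05,7.8,0,0,0,-12],[1,-18.05,7.8,0,0,0,-12],[1,-18.05,7.8,0,0,0,-12]]]'; python3 go.py .66 .0905 .133 102
python3 - <<'E'
from h import *
from bench import camera
c=camera("top");cv2.imwrite("pics/top4.png",cv2.resize(c["frame"][100:300,200:450],None,fx=2.4,fy=2.4))
p=(W:=cloud(c))[(W[...,2]>.105)&(W[...,2]<.13)&(np.hypot(W[...,0]-.48,W[...,1]-.0125)<.06)];print(len(p),mec(p))
c=camera("side");cv2.imwrite("pics/side4.png",cv2.resize(c["frame"][100:300,200:450],None,fx=2.4,fy=2.4))
E
```

```text
time_s: 13.32
eef_pos: [0.6589, 0.0896, 0.2248]
eef_rot: [-0.001, -0.105, 0.995, 0.0]
wrist_force: [0.1, -0.1, 0.5]
opening: 1.004
grasp_force: 0.0
t 13.32 pos [0.6589 0.0896 0.2248] yang 102.0 zax [-0.002 -0.    -1.   ] open 1.004 gf 0.0 F [ 0.1 -0.1  0.5]
shift [-0.14  0.06  9.18] turn 0.0
88 [0.4768 0.0139 0.0285]
```

View pics/side4.png

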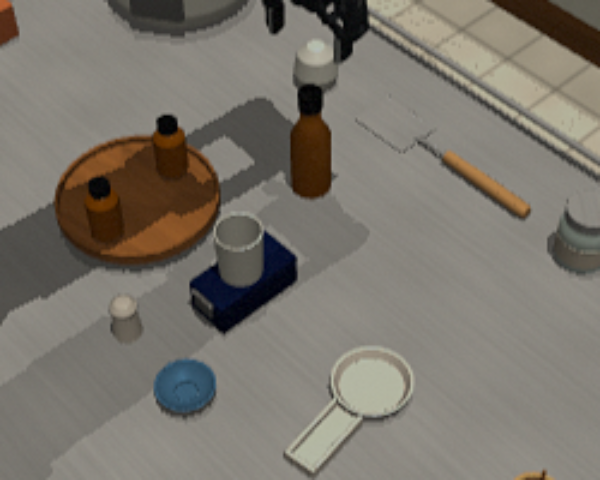

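The rice cup stands upright on the lid, about 2–3 mm from the middle. The gripper is over the tall bottle, so I'll descend onto its cap.

```bash
python3 -m handwheel '[[[1,-0.1,0.05,4,0,0,0],[1,-0.1,0.05,7,0,0,0],[1,-0.1,0.05,9.2,0,0,0],[1,-0.1,0.05,9.2,0,0,0],[-1,-0.1,0.05,9.2,0,0,0],[-1,-0.1,0.05,9.2,0,0,0],[-1,-0.1,0.05,9.2,0,0,0],[-1,-0.1,0.05,9.2,0,0,0],[-1,-0.1,0.05,9.2,0,0,0],[-1,-0.1,0.05,9.2,0,0,0]]]'; python3 go.py .4706 .2114 .3 102
```

```text
time_s: 14.68
eef_pos: [0.662, 0.0907, 0.1347]
eef_rot: [0.001, -0.105, 0.994, -0.0]
wrist_force: [-0.4, -1.0, 6.2]
opening: 0.333
grasp_force: 59.3
t 14.68 pos [0.662  0.0907 0.1347] yang 102.0 zax [ 0.002 -0.    -1.   ] open 0.333 gf 59.3 F [-0.4 -1.   6.2]
shift [ 16.16  15.79 -16.58] turn 0.0
```

```bash
python3 -m handwheel '[[[-1,0,0,-5,0,0,0],[-1,0,0,-10,0,0,0],[-1,0,0,-15,0,0,0],[-1,4,4,-15,0,0,0],[-1,8,8,-15,0,0,0],[-1,12,12,-15,0,0,0],[-1,15,15,-15,0,0,0],[-1,16.05,15.7,-15,0,0,0],[-1,16.05,15.7,-15,0,0,0],[-1,16.05,15.7,-15,0,0,0]]]'; python3 -m handwheel '[[[-1,0,0,0,0,0,0],[-1,0,0,0,0,0,0],[-1,0,0,0,0,0,0]]]';python3 go.py .472 .2105 .165 102
python3 - <<'E'
from bench import camera
import cv2
for n,b in(("top",(150,300,180,380)),("side",(30,230,160,400))):
    c=camera(n);f=c["frame"][b[0]:b[1],b[2]:b[3]];cv2.imwrite(f"pics/{n}5.png",cv2.resize(f,None,fx=2.4,fy=2.4))
E
```

```text
time_s: 15.92
eef_pos: [0.4723, 0.2102, 0.2832]
eef_rot: [0.0, -0.104, 0.995, -0.0]
wrist_force: [0.6, -0.2, -0.9]
opening: 0.337
grasp_force: 59.6
time_s: 16.3
eef_pos: [0.4716, 0.2106, 0.2831]
eef_rot: [-0.0, -0.105, 0.995, -0.0]
wrist_force: [0.5, -0.1, -0.1]
opening: 0.328
grasp_force: 59.6
t 16.3 pos [0.4716 0.2106 0.2831] yang 102.0 zax [-0. -0. -1.] open 0.328 gf 59.6 F [ 0.5 -0.1 -0.1]
shift [-0.04 -0.02 11.81] turn 0.0
```

View pics/side5.png

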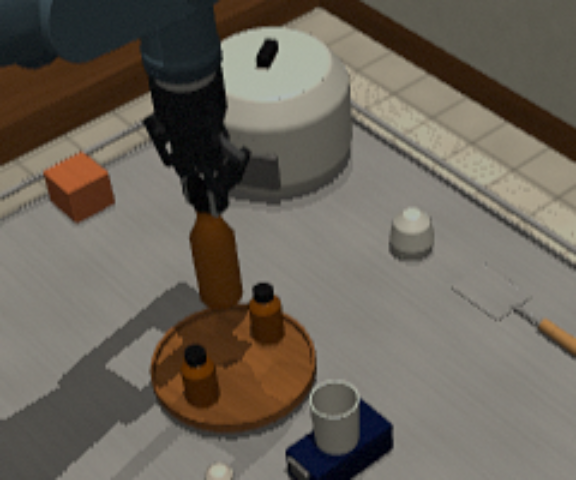

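The bottle hangs between and above the short bottles. I'll lower it to just above the tray and check its position.

```bash
python3 -m handwheel '[[[-1,0,0,4,0,0,0],[-1,0,0,7,0,0,0],[-1,0,0,9,0,0,0],[-1,0,0,11,0,0,0],[-1,0,0,11.8,0,0,0],[-1,0,0,11.8,0,0,0],[-1,0,0,11.8,0,0,0]]]';python3 go.py .472 .2105 .1585 102
python3 - <<'E'
from h import *
from bench import camera
c=camera("side");W=cloud(c);f=c["frame"].astype(int)
am=(f[...,2]>f[...,0]*1.8+15)
for lo,hi in((.04,.06),(.06,.08),(.08,.1),(.1,.12)):
    p=W[am&(W[...,2]>lo)&(W[...,2]<hi)&(np.hypot(W[...,0]-.4706,W[...,1]-.2114)<.037)]
    if len(p)>8:
        s,r=circ(p);d=p[:,:2].mean(0);k=d-np.array([-.093,-.737]);k/=np.hypot(*k);print(lo,len(p),s.round(4),r.round(4),"mean+ ",(d+k*.026*.8).round(4))
E
```

```text
time_s: 17.27
eef_pos: [0.472, 0.211, 0.1663]
eef_rot: [0.001, -0.105, 0.994, 0.0]
wrist_force: [-0.2, 1.3, -1.0]
opening: 0.331
grasp_force: 59.6
t 17.27 pos [0.472  0.211  0.1663] yang 102.0 zax [ 0.002  0.    -1.   ] open 0.331 gf 59.6 F [-0.2  1.3 -1. ]
shift [ 0.01 -0.05  0.78] turn 0.0
0.04 78 [0.4684 0.2059] 0.0228 mean+  [0.4693 0.2098]
0.06 75 [0.4686 0.2065] 0.0232 mean+  [0.472  0.2094]
0.08 86 [0.4683 0.2055] 0.0225 mean+  [0.4712 0.2092]
0.1 87 [0.4686 0.2075] 0.0238 mean+  [0.4703 0.2103]
```

Vertical and centred. I'll lower to contact, then release if the force agrees.

```bash
python3 -m handwheel '[[[-1,0,0,0.5,0,0,0],[-1,0,0,0.5,0,0,0],[-1,0,0,0.65,0,0,0],[-1,0,0,0.65,0,0,0],[-1,0,0,0.65,0,0,0]]]';python3 go.py .472 .2105 .1585 102
```

```text
time_s: 17.95
eef_pos: [0.4713, 0.2108, 0.1588]
eef_rot: [-0.0, -0.105, 0.994, -0.0]
wrist_force: [-0.4, -0.5, -1.2]
opening: 0.333
grasp_force: 59.6
t 17.95 pos [0.4713 0.2108 0.1588] yang 102.0 zax [-0. -0. -1.] open 0.333 gf 59.6 F [-0.4 -0.5 -1.2]
shift [-0.06 -0.05  0.03] turn 0.0
```

```bash
python3 -m handwheel '[[[-1,0,0,0.15,0,0,0],[-1,0,0,0.15,0,0,0],[-1,0,0,0.3,0,0,0],[-1,0,0,0.3,0,0,0]]]';python3 go.py
```

```text
time_s: 18.45
eef_pos: [0.473, 0.2112, 0.1587]
eef_rot: [0.002, -0.105, 0.994, 0.0]
wrist_force: [-3.5, -1.2, 14.7]
opening: 0.337
grasp_force: 61.5
t 18.45 pos [0.473  0.2112 0.1587] yang 102.1 zax [ 0.004  0.001 -1.   ] open 0.337 gf 61.5 F [-3.5 -1.2 14.7]
```

```bash
python3 -m handwheel '[[[-1,0,0,-0.15,0,0,0],[1,0,0,-0.15,0,0,0],[1,0,0,-0.15,0,0,0],[1,0,0,-0.15,0,0,0],[1,0,0,-0.15,0,0,0],[1,0,0,-4,0,0,0],[1,0,0,-8,0,0,0],[1,0,0,-8,0,0,0],[1,0,0,-8,0,0,0]]]';python3 go.py .479 -.43 .24 90 .479 -.431 .05 90
```

```text
time_s: 19.58
eef_pos: [0.471, 0.2108, 0.2353]
eef_rot: [-0.0, -0.105, 0.994, -0.0]
wrist_force: [0.2, -0.1, 0.2]
opening: 1.004
grasp_force: 0.0
t 19.57 pos [0.471  0.2108 0.2353] yang 102.0 zax [-0.001 -0.    -1.   ] open 1.004 gf 0.0 F [ 0.2 -0.1  0.2]
shift [ 12.59 -62.83  -0.47] turn 12.0
shift [ 12.6  -62.93  18.53] turn 12.0
```

```bash
python3 -m handwheel '[[[1,12.6,-62.9,0,0,0,12],[1,12.6,-62.9,0,0,0,12],[1,12.6,-62.9,0,0,0,12],[1,12.6,-62.9,0,0,0,12],[1,12.6,-62.9,0,0,0,12],[1,12.6,-62.9,0,0,0,12],[1,12.6,-62.9,0,0,0,12],[1,12.6,-62.9,0,0,0,12],[1,12.6,-62.9,0,0,0,12],[1,12.6,-62.9,0,0,0,12]]]';python3 -m handwheel '[[[1,0,0,0,0,0,0],[1,0,0,0,0,0,0]]]';python3 go.py .4785 -.4315 .05 90
```

```text
time_s: 20.82
eef_pos: [0.4782, -0.4155, 0.2337]
eef_rot: [-0.001, -0.0, 1.0, 0.001]
wrist_force: [0.7, -0.2, 0.4]
opening: 0.998
grasp_force: 0.0
time_s: 21.08
eef_pos: [0.4784, -0.4133, 0.2337]
eef_rot: [-0.001, -0.0, 1.0, 0.002]
wrist_force: [0.8, 0.8, -1.4]
opening: 1.005
grasp_force: 0.0
t 21.07 pos [ 0.4784 -0.4133  0.2337] yang 90.0 zax [-0.002  0.003 -1.   ] open 1.005 gf 0.0 F [ 0.8  0.8 -1.4]
shift [-0.05 -1.88 18.36] turn 0.0
```

```bash
python3 -m handwheel '[[[1,0,-1.8,0,0,0,0],[1,0,-1.8,3,0,0,0],[1,0,-1.8,9,0,0,0],[1,0,-1.8,14,0,0,0],[1,0,-1.8,18.3,0,0,0],[1,0,-1.8,18.3,0,0,0],[1,0,-1.8,18.3,0,0,0]]]';python3 go.py .4785 -.4315 .05 90
```

```text
time_s: 21.95
eef_pos: [0.4802, -0.433, 0.0548]
eef_rot: [0.001, -0.001, 1.0, -0.001]
wrist_force: [1.0, -0.2, 0.9]
opening: 1.001
grasp_force: 0.0
t 21.95 pos [ 0.4802 -0.433   0.0548] yang 90.1 zax [ 0.002 -0.002 -1.   ] open 1.001 gf 0.0 F [ 1.  -0.2  0.9]
shift [0.17 0.15 0.48] turn 0.1
```

```bash
python3 -m handwheel '[[[-1,0,0,0,0,0,0],[-1,0,0,0,0,0,0],[-1,0,0,0,0,0,0],[-1,0,0,0,0,0,0],[-1,0,0,0,0,0,0],[-1,0,0,0,0,0,0]]]';python3 go.py .5905 -.1745 .17 90
```

```text
time_s: 22.7
eef_pos: [0.4803, -0.4334, 0.0559]
eef_rot: [0.001, -0.0, 1.0, -0.002]
wrist_force: [-0.3, 2.3, 8.1]
opening: 0.674
grasp_force: 63.7
t 22.7 pos [ 0.4803 -0.4334  0.0559] yang 90.1 zax [ 0.003 -0.003 -1.   ] open 0.674 gf 63.7 F [-0.3  2.3  8.1]
shift [-11.07  25.84 -11.46] turn 0.1
```

```bash
python3 -m handwheel '[[[-1,0,0,-4,0,0,0],[-1,0,0,-8,0,0,0],[-1,-2.2,5,-8,0,0,0],[-1,-4.4,10,-8,0,0,0],[-1,-6.6,15,-8,0,0,0],[-1,-8.8,20,-8,0,0,0],[-1,-11.2,25.7,-8,0,0,0],[-1,-11.2,25.7,-8,0,0,0],[-1,-11.2,25.7,-8,0,0,0],[-1,-11.2,25.7,-8,0,0,0]]]';python3 go.py .592 -.176 .06 90
python3 - <<'E'
from h import *
from bench import camera
c=camera("side");cv2.imwrite("pics/side6.png",cv2.resize(c["frame"][100:340,180:500],None,fx=2,fy=2))
E
```

```text
time_s: 23.95
eef_pos: [0.5907, -0.1765, 0.1332]
eef_rot: [0.0, 0.0, 1.0, -0.0]
wrist_force: [-0.2, 0.3, -2.0]
opening: 0.672
grasp_force: 64.9
t 23.95 pos [ 0.5907 -0.1765  0.1332] yang 89.9 zax [ 0.    -0.001 -1.   ] open 0.672 gf 64.9 F [-0.2  0.3 -2. ]
shift [-0.13  0.05  7.32] turn -0.1
```

View pics/side6.png

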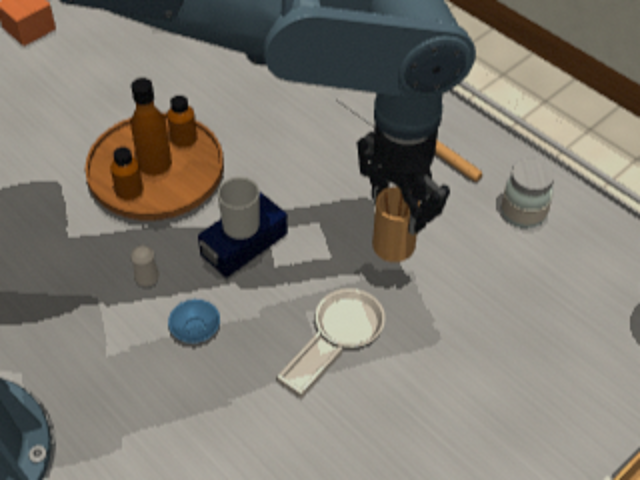

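The tall bottle stands between the short ones, and the rice cup is still on the bento. The skewer cup hangs upright behind the bowl, and I'll lower it now.

```bash
python3 -m handwheel '[[[-1,-0.1,0,4,0,0,0],[-1,-0.1,0,6.5,0,0,0],[-1,-0.1,0,7.3,0,0,0],[-1,-0.1,0,7.5,0,0,0],[-1,-0.1,0,7.6,0,0,0],[-1,-0.1,0,7.7,0,0,0],[-1,-0.1,0,7.7,0,0,0]]]';python3 go.py .592 -.176 .0555 90
```

```text
time_s: 24.88
eef_pos: [0.5923, -0.1751, 0.0564]
eef_rot: [0.0, -0.0, 1.0, -0.0]
wrist_force: [-0.1, -0.6, -2.1]
opening: 0.673
grasp_force: 64.8
t 24.88 pos [ 0.5923 -0.1751  0.0564] yang 90.0 zax [ 0.001 -0.    -1.   ] open 0.673 gf 64.8 F [-0.1 -0.6 -2.1]
shift [ 0.03 -0.09  0.09] turn 0.0
```

```bash
python3 -m handwheel '[[[-1,0,0,0.15,0,0,0],[-1,0,0,0.3,0,0,0],[-1,0,0,0.3,0,0,0]]]';python3 go.py
```

```text
time_s: 25.25
eef_pos: [0.5929, -0.1751, 0.056]
eef_rot: [0.001, -0.001, 1.0, -0.0]
wrist_force: [-6.3, 4.3, 17.5]
opening: 0.674
grasp_force: 66.5
t 25.25 pos [ 0.5929 -0.1751  0.056 ] yang 90.1 zax [ 0.002 -0.001 -1.   ] open 0.674 gf 66.5 F [-6.3  4.3 17.5]
```

Contact made. I'll ease off, release, rise and retreat to a clear spot.

```bash
python3 -m handwheel '[[[-1,0,0,-0.15,0,0,0],[1,0,0,-0.15,0,0,0],[1,0,0,-0.15,0,0,0],[1,0,0,-0.15,0,0,0],[1,0,0,-0.15,0,0,0],[1,0,0,-5,0,0,0],[1,0,0,-10,0,0,0],[1,0,0,-16,0,0,0],[1,0,0,-18,0,0,0],[1,0,0,-18,0,0,0]]]';python3 -m handwheel '[[[1,5,-12,0,0,0,0],[1,5,-22,0,0,0,0],[1,5,-22,0,0,0,0],[1,5,-22,0,0,0,0],[1,5,-22,0,0,0,0],[1,5,-22,0,0,0,0],[1,5,-22,0,0,0,0],[1,5,-22,0,0,0,0]]]'
python3 - <<'E'
from h import *
from bench import camera
from bench import status
c=camera("top");W=cloud(c);cv2.imwrite("pics/top7.png",c["frame"])
def at(x,y,r,lo,hi):
    return W[(W[...,2]>lo)&(W[...,2]<hi)&(np.hypot(W[...,0]-x,W[...,1]-y)<r)]
s=mec(at(.59,-.174,.06,.082,.096));yaw=.15;d=s[:2]-[.4945,-.1883];u=np.array([np.cos(yaw),np.sin(yaw)])
print("skew",s,"x",d@u,"y",d@[-u[1],u[0]])
print("tall cap",mec(at(.4706,.2114,.03,.175,.2)),"tray .4706 .2114")
print("a",mec(at(.5377,.2237,.035,.095,.12)),mec(at(.5377,.2237,.035,.07,.1)),"b",mec(at(.4113,.1953,.035,.07,.1)),"was .5377 .2237 / .4113 .1953")
print("rice",mec(at(.479,.0125,.06,.11,.13)));p=at(.479,.0125,.09,.043,.06);print("bento",cv2.minAreaRect(p[:,:2].astype(np.float32)))
print(status.get_obs()["eef_pos"])
E
```

```text
time_s: 26.5
eef_pos: [0.5927, -0.1754, 0.2343]
eef_rot: [0.001, -0.0, 1.0, -0.001]
wrist_force: [-0.0, -0.7, -0.6]
opening: 1.003
grasp_force: 0.0
time_s: 27.5
eef_pos: [0.5426, -0.3938, 0.2327]
eef_rot: [-0.0, -0.001, 1.0, 0.0]
wrist_force: [-0.0, 0.2, 0.5]
opening: 0.999
grasp_force: 0.0
skew [ 0.5909 -0.1722  0.0288] x 0.09772348584585941 y 0.0015133783843153217
tall cap [0.472  0.2116 0.0149] tray .4706 .2114
a [0.5376 0.2232 0.0128] [0.537  0.2237 0.0209] b [0.4112 0.1951 0.0205] was .5377 .2237 / .4113 .1953
rice [0.4767 0.0139 0.0286]
bento ((0.4768252670764923, 0.014299927279353142), (0.059398677200078964, 0.12439965456724167), 89.30224609375)
[ 0.54255333 -0.39401339  0.23290169]
```

View pics/top7.png

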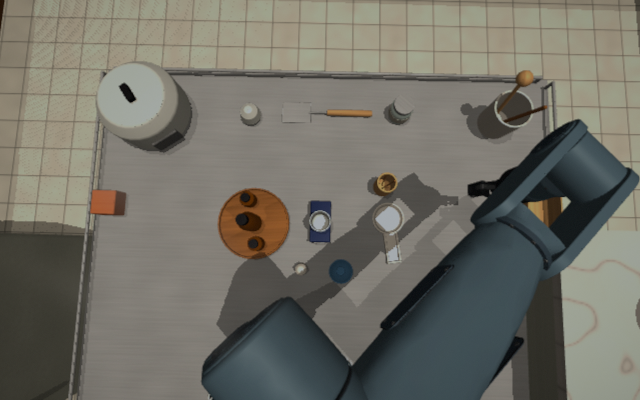

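The picture shows everything in place: bento with cup at (320,221), skewer cup (386,184) behind the bowl (388,219), tall bottle in the tray (247,221). All are well within tolerance, so I'll hand in.

```bash
python3 -c "
from bench import ctrl
print(ctrl.hand_in())"
```

```text
the job is handed in; nothing more can be done
None
```

The job is handed in at about 28 s: bento, rice cup, skewer cup and tall bottle all stand upright within about 5 mm of their targets by the last top-camera measurement, the short bottles have not moved, and no verdict was returned.

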